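# Fit the cup head to the vortex mixer

### The arm

A 6-joint arm with a two-finger parallel gripper is mounted at the origin on a cart in front of the work surface, level with it; the furniture and walls round the work are solid. World frame = base frame: x ahead of the robot, y to its left, z up, the work surface at z = 0. Lengths are in m, angles in rad, forces in N, time in s.
With the tool pointing down it reaches from about 0.35 to 0.95 m from the base axis. Payload 17.4 kg.
Tool frame: the origin (TCP) lies on the centre line of the jaws, within the pads' length; the fingertips stand 25 mm ahead of it and the grasp point (between the pads) lies 6 mm ahead of it; z points along the fingers, y is the line along which they close (so a half turn about z gives the same grasp; the last joint's range is limited). The gripper opens to 93 mm and grips with 3 to 60 N. Pads are 15 mm wide; open, the fingers measure 128 mm over their backs; the gripper's body (75 mm by 188 mm) begins 65 mm behind the grasp point.
Start: joints at [1.106, 0.116, 1.442, -0, 1.584, -0.038], TCP at [0.279, 0.614, 0.244] pointing down, gripper open.
Joint ranges: [-2.83, 2.83], [-0.83, 2.19], [0.07, 2.5], [-1.14, 4.28], [0.01, 3], [-2.97, 2.97]. Speed limits (rad/s): [1.89, 1.89, 2.22, 3.14, 3.14, 3.14].

### API

Orientations are given as a rotation vector (axis times angle).
In Python, from bench import bot, imaging, look_for, mark_of gives the robot as it stands.
- The arm moves only by the tool drive_tool, never from a script. Its argument "moves" is a list of rows, each a list of 7 numbers: the turn, a rotation vector about the tool's x, y, z each as a share of 90 degrees, from -1 to 1, then the shift along the tool's x, y, z each as a share of 10 cm, from -1 to 1, then the closure, from -1 (fully open) to 1 (shut). In form: [[rx, ry, rz, tx, ty, tz, claw], ...]. A call has 1 to 5 rows; each row is the pose to reach, as a shift and turn from the pose commanded when the call began, along the tool's axes at that moment; what a row does not reach only later rows make up. A row lasts 1/10 s, in which the tool goes at most 50 mm and 8.59 degrees, less where a joint would pass 70% of its speed; a pose out of reach is approached as far as the arm can. A call with a number of a shift or a turn outside -1 to 1 is refused whole. A call with a gripper value outside its range is refused whole. The fingers move at their own pace and stop on an object; "force" is the grip in N (left out, the last holds). Time passes only in rows, so rows that repeat a pose let the fingers close. It gives the time, the measured TCP pose, the force, the opening and the grip force at its end, in the units of the state.
- bot.sense(): the state, without advancing time (a new reading comes with each control period).
- imaging.capture(name): name is "side" or "top" or "wrist"; returns a dict with "img" (420x560x3 uint8, blue, green, red), "depth" (420x560 float32, m along the optical axis (not along the pixel's ray), 0 where there is no reading), "camera_matrix" (3x3 intrinsics, pixels), "cam_to_world" (4x4, takes a point from camera to world coordinates). Camera axes: x right, y up, looking along -z (the intrinsics and any distortion apply to the point x, -y, -z); pixel columns grow to the right and rows downward; lengths in m; the calibration is good to about 2 mm. The wrist camera is an equidistant fisheye: a pixel r from the principal point sees the ray r / f radians off the axis. A picture is of the moment at which its call begins.
- bot.hand_in(): hands the job in; it is judged then, once.
Trained networks look in a picture, given as the dict that the camera call returned (one of the last four; its "shot" number tells which), for a name from the list of things; names that differ only in an ending like _2 or _b are one class to them, and where a whole thing is asked for, a point or a joint stands for the part that bears it (a point fixed in the world has none). Each returns a list of dicts, best first, with "conf" (0 to 1); they miss things now and then, are a little off and sometimes report something else, mostly with a low value. They report only what shows in the picture. A call takes as long as a camera call. They do not tell look-alikes from the thing itself.
- look_for(picture, query): "position" ([x, y, z] in m, in the coordinates of the camera as it stood for that picture, good to about 4 mm: the middle of the surface that is visible of it).
- mark_of(picture, query): "position" ([x, y, z] in m, in the coordinates of the camera as it stood for that picture, good to about 4 mm: a listed point, or the origin of a listed thing).
The state is a dict: "clock": time; "qpos": joint angles; "joint_velocities": joint speeds; "effort": joint torques, N m; "position": TCP position; "tcp_rot": TCP orientation; "wrist_force": force on the tool from outside, world axes, zero at the start; "ft_torque": the same for the moment, N m; "width": finger opening in m; "grasp_force": force on a finger pad.
Only numpy, scipy, OpenCV 4.12 (cv2) and the standard library are available. Lean on these libraries where they do the work, as an engineer would, in place of code of your own. Each camera call takes 0.05 s, during which the arm holds its last target. There are 200 camera calls.

### The job

Fit the black rubber cup head to the vortex mixer: take it from the stand, put its tapered stub in the drive's socket and tap or press it straight down until its steel collar is home on the drive's rim and the taper has locked, keeping the load on the drive under 30 N. Then hold the head and pull it gently upward, so that it lifts the floating drive by a millimetre or two, to prove that the taper holds, and let go with it still home. Leave the other head in the stand and the bottles and the sample cup where they are.

Things in the scene. Friction and masses are not known exactly. Their poses are not given: they have to be found in the camera images.
- mixer: the vortex mixer, fixed to the bench: light grey cast housing 132 x 116 mm, 87 mm high, sloped dark control panel to the front (-x), black rubber boot and steel drive on top. Origin on the bench under the drive's axis, z up
- drive_mouth (a point): centre of the mouth of the drive's socket, in the plane of the drive's rim, 140 mm above the bench; moves with the drive. The drive is an upright steel boss 32 mm in diameter, 24 mm out of the boot; its bore opens upward, 20.4 mm wide at the mouth, tapering by 5 degrees a side, with a springy slotted wall: a stub put in loosely stops with its collar 3 to 4 mm above the rim
- drive (a joint): height in m of the floating drive on its rubber mount, positive up, 0 when bare (about -0.0004 under a head). It springs at 4 N per mm, hard stops at +0.003 and -0.012. A steady push wedges the stub in by 1 to 2 mm per 10 N until, at some 15 to 25 N, the collar meets the rim; it then bears an upward pull of 10 N
- cup_head: black rubber cup 44 mm in diameter, 34 mm high, hollow on top (29 mm wide, 16 mm deep), on a steel collar 35 mm in diameter, 5 mm thick, with a tapered steel stub below; about 0.15 kg. Origin: centre of the collar's underside, z along the axis: cup from z = 5 to 39 mm, stub down to -29 mm, 16 mm wide at the tip, 21 mm at the collar. It is round: its yaw does not matter
- platform_head: the other head, to be left: blue disc 60 mm in diameter with a grey pad, top 29 mm above its origin; same collar, stub and origin as the cup head's
- head_stand: the stand for the heads, fixed: pale grey block 60 x 136 mm, 40 mm high, with two holes 70 mm apart along its y axis, either of which may hold either head, stub down, collar on the top face. The stub has 2 mm of play in the hole. Origin on the bench at its centre
- oil_bottle: small dropper bottle with a black teat, 28 mm in diameter, 88 mm high; origin at the centre of its underside
- stain_bottle: amber stain bottle with a black teat, 36 mm in diameter, 102 mm high; origin at the centre of its underside
- sample_cup: sample cup with a white lid, 65 mm in diameter, 67 mm high; origin at the centre of its underside
Things that resemble listed ones, but are neither listed nor needed, are in the scene too. Several things have the shape of the cup_head; the one meant has the colours described above.

How it is judged:
On the way, in this order (a step that is already met when the one before it is completed fails the run):
1. the cup head's collar is home on the drive's rim, upright in the socket (z of cup_head in the frame of drive_mouth below 0.0015 m and horizontal distance between cup_head and drive_mouth below 0.002 m and angle between the z axis of cup_head and the z axis of mixer, either way round below 0.05 rad), for 0.2 s.
2. pulled upward, the head stays home and lifts the floating drive by 0.8 mm or more (value of joint drive above 0.0008 m and z of cup_head in the frame of drive_mouth below 0.0015 m), for 0.1 s.
At the end, for the whole second after the job is handed in: The cup head stands upright in the drive's socket (within 0.05 rad and 2 mm of the axis) with its collar's underside less than 1.5 mm above the drive's rim, released and at rest; the platform head is still in the stand (all of step 1 and linear speed of cup_head below 0.02 m/s and z of platform_head in the frame of head_stand between 0.035 and 0.043 m); the robot touches nothing.
It fails at once if the drive is pressed down by more than 7.5 mm (a load of 30 N) (value of joint drive below -0.0075 m).
It fails at once if the platform head is moved by more than 15 mm (distance of platform_head from where it was at the start of the episode above 0.015 m).
It fails at once if a bottle or the sample cup is moved by more than 20 mm (distance of any of oil_bottle, stain_bottle, sample_cup from where it was at the start of the episode above 0.02 m).
It also fails if it takes over 72 s, if anything falls off the work surface, if the arm or the gripper's body presses on something with over 40 N, if the wrist force passes 120 N, or if a joint passes its speed limit or range.

## Working session

There is one attempt and no reset: what is moved stays moved. The work goes in short steps, Python scripts to look and compute and a tool call to move; the robot and the scene stay as the last step left them, time stands still between calls to the robot, and variables do not carry over. Pictures are saved under pics/ and viewed, at most 10 in all, crops included, and the job is handed in when it is done.

Besides the shell and the picture viewer there is one more tool, called after "Emit:" as name(argument=value, ...) on one line, values as JSON. drive_tool: Moves the arm, as the interface text tells. Its arguments: {"type":"object","properties":{"moves":{"type":"array","items":{"type":"array","items":{"type":"number"}}},"force":{"type":"number"}},"required":["moves"]}

```bash
mkdir -p pics
cat > h.py <<'E'
from bench import bot, imaging, look_for, mark_of
import numpy as np, cv2
from scipy.spatial.transform import Rotation as R
def w(c,p): return (np.array(c["cam_to_world"])@np.r_[p,1])[:3]
def cloud(c):
    K=np.array(c["camera_matrix"]);d=c["depth"];v,u=np.mgrid[:d.shape[0],:d.shape[1]]
    P=np.stack([(u-K[0,2])/K[0,0]*d,-(v-K[1,2])/K[1,1]*d,-d,np.ones_like(d)],-1)
    return (P@np.array(c["cam_to_world"]).T)[...,:3]
def proj(c,p):
    q=np.linalg.inv(c["cam_to_world"])@np.r_[p,1];K=np.array(c["camera_matrix"])
    return K[0,0]*q[0]/-q[2]+K[0,2],K[1,1]*-q[1]/-q[2]+K[1,2]
E
python3 - <<'E'
from h import *
ims=[]
for n in ("side","top"):
    c=imaging.capture(n);cv2.imwrite(f"pics/{n}0.png",c["img"])
    np.savez(f"{n}0.npz",**{k:np.array(v) for k,v in c.items()})
    for q in ("cup_head","platform_head","head_stand","drive_mouth","mixer","oil_bottle","stain_bottle","sample_cup"):
        for r in mark_of(c,q)[:4]:
            p=w(c,r["position"]);print(n,q,round(r["conf"],2),p.round(3),np.round(proj(c,p)))
s=bot.sense();print(s["position"],s["tcp_rot"],R.from_rotvec(s["tcp_rot"]).as_matrix().round(3),s["width"],s["clock"])
E
```

```text
side cup_head 0.94 [0.477 0.378 0.039] [221. 239.]
side cup_head 0.9 [0.424 0.293 0.031] [209. 271.]
side cup_head 0.83 [0.576 0.453 0.025] [252. 219.]
side cup_head 0.77 [0.666 0.507 0.03 ] [277. 201.]
side platform_head 0.85 [0.482 0.453 0.038] [212. 223.]
side platform_head 0.26 [0.483 0.418 0.001] [219. 245.]
side head_stand 0.71 [0.482 0.417 0.001] [219. 246.]
side drive_mouth 0.62 [0.56  0.185 0.138] [303. 231.]
side mixer 0.81 [0.556 0.191 0.004] [298. 295.]
side oil_bottle 0.59 [0.694 0.261 0.003] [341. 257.]
side sample_cup 0.71 [0.65  0.364 0.001] [299. 239.]
top cup_head 0.81 [0.484 0.38  0.04 ] [255. 255.]
top cup_head 0.77 [0.42  0.295 0.029] [291. 283.]
top cup_head 0.68 [0.581 0.45  0.031] [227. 216.]
top platform_head 0.88 [0.487 0.449 0.044] [226. 254.]
top platform_head 0.75 [0.74  0.146 0.005] [348. 155.]
top head_stand 0.88 [0.484 0.414 0.001] [242. 257.]
top drive_mouth 0.64 [0.565 0.19  0.141] [341. 216.]
top mixer 0.6 [0.564 0.191 0.001] [331. 223.]
top oil_bottle 0.52 [ 0.696  0.267 -0.003] [300. 172.]
top stain_bottle 0.76 [0.739 0.144 0.003] [348. 155.]
top sample_cup 0.7 [0.647 0.36  0.002] [264. 191.]
[0.27943193 0.6144391  0.24362487] [-6.65356882e-01 -3.07031888e+00  4.47690961e-05] [[-0.91   0.414 -0.   ]
 [ 0.414  0.91  -0.   ]
 [ 0.    -0.    -1.   ]] 0.09284245758741656 0.9
```

View pics/side0.png

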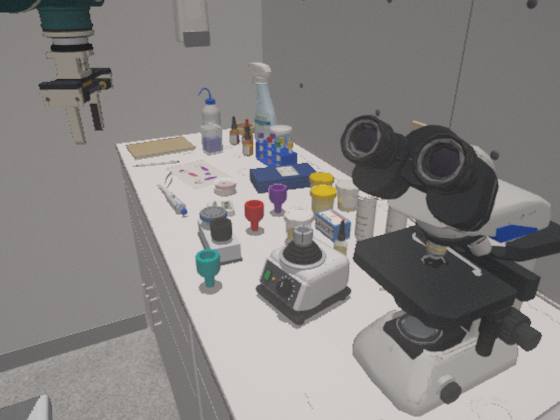

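View pics/top0.png

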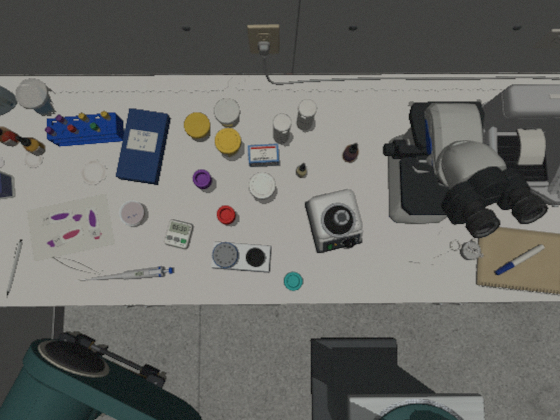

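The side view shows the black cup head in the stand at about (221,230) px. The platform head is beside it, and the teal, red and purple cups are decoys. The top view agrees: black cup at (257,257), drive at (341,218). I'll move above the stand and turn the jaws to close along x, clear of the platform disc.

Emit:
drive_tool(moves=[[0,0,0,-0.45,-0.22,0,-1],[0,0,0,-0.93,-0.44,0,-1],[0,0,0,-0.93,-0.44,0,-1]])

```text
clock: 1.2
position: [0.3486, 0.5329, 0.244]
tcp_rot: [0.67, 3.068, -0.0]
wrist_force: [-0.8, -0.2, -0.4]
width: 0.0932
grasp_force: 0.0
```

Emit:
drive_tool(moves=[[0,0,0,-0.45,-0.22,0,-1],[0,0,0,-0.93,-0.44,0,-1],[0,0,0,-0.93,-0.44,0,-1]])

```text
clock: 1.5
position: [0.4148, 0.4544, 0.2439]
tcp_rot: [0.67, 3.068, -0.0]
wrist_force: [-0.4, -0.4, 0.3]
width: 0.0931
grasp_force: 0.0
```

Emit:
drive_tool(moves=[[0,0,0.09,-0.45,-0.22,0,-1],[0,0,0.18,-0.93,-0.44,0,-1],[0,0,0.27,-0.93,-0.44,0,-1],[0,0,0.36,-0.93,-0.44,0,-1],[0,0,0.36,-0.93,-0.44,0,-1]])

```text
clock: 2.0
position: [0.4787, 0.3791, 0.2437]
tcp_rot: [-1.5, -2.76, -0.0]
wrist_force: [0.5, 0.0, -0.2]
width: 0.0931
grasp_force: 0.0
```

Emit:
drive_tool(moves=[[0,0,0.09,0,0,0,-1],[0,0,0.18,0,0,0,-1],[0,0,0.27,0,0,0,-1],[0,0,0.368,0,0,0,-1],[0,0,0.368,0,0,0,-1]])

```text
clock: 2.5
position: [0.4783, 0.3795, 0.2436]
tcp_rot: [-2.219, -2.224, -0.0]
wrist_force: [-0.1, -0.3, 0.3]
width: 0.0928
grasp_force: 0.0
```

Run:
```python
from h import *
s=bot.sense();print(s["position"],R.from_rotvec(s["tcp_rot"]).as_matrix().round(3),s["clock"],s["qpos"])
c=imaging.capture("wrist");cv2.imwrite("pics/w1.png",c["img"])
print(c["camera_matrix"],np.round(c["cam_to_world"],3))
for q in ("cup_head","platform_head","head_stand","drive_mouth"):
    for f in (mark_of,look_for):
        for r in f(c,q)[:3]: print(f.__name__,q,round(r["conf"],2),w(c,r["position"]).round(4))
for n in ("side","top"):
    c=imaging.capture(n)
    P=cloud(c)
    for nm,(x,y),z0,z1,rad in (("cup",(.48,.379),.05,.09,.035),("drive",(.562,.188),.136,.146,.03),("boss",(.562,.188),.12,.138,.03)):
        m=(np.hypot(P[...,0]-x,P[...,1]-y)<rad)&(P[...,2]>z0)&(P[...,2]<z1)
        Q=P[m]; 
        if len(Q)>3: print(n,nm,len(Q),Q.mean(0).round(4),Q.min(0).round(4),Q.max(0).round(4),np.percentile(Q[:,2],[10,50,90]).round(4))
```

```text
[0.47830831 0.37953299 0.24364733] [[-0.003  1.    -0.   ]
 [ 1.     0.003  0.   ]
 [ 0.    -0.    -1.   ]] 2.5 [ 6.28934772e-01 -2.37265433e-02  1.58609004e+00  1.08640904e-04
  1.57922557e+00  6.26429259e-01]
[[325.1922621    0.         275.3690002 ]
 [  0.         325.1922621  210.47365777]
 [  0.           0.           1.        ]] [[ 1.    -0.003 -0.001  0.477]
 [ 0.003  0.964  0.267  0.454]
 [ 0.    -0.267  0.964  0.385]
 [ 0.     0.     0.     1.   ]]
call cup_head 0.9 [0.4774 0.3809 0.0392]
call cup_head 0.87 [0.6624 0.5017 0.0261]
call cup_head 0.74 [0.5795 0.447  0.0274]
call cup_head 0.84 [0.4775 0.3801 0.0772]
call cup_head 0.72 [0.5811 0.4462 0.0636]
call cup_head 0.61 [0.4245 0.2914 0.0592]
call platform_head 0.83 [0.4855 0.4511 0.0387]
call platform_head 0.97 [0.4838 0.4502 0.0689]
call head_stand 0.62 [0.4799 0.4159 0.0025]
call head_stand 0.77 [0.4714 0.4059 0.0429]
side cup 432 [0.4752 0.3718 0.0684] [0.4552 0.3565 0.0505] [0.4979 0.4    0.0798] [0.0549 0.07   0.0785]
side drive 141 [0.5597 0.1867 0.1388] [0.5442 0.1711 0.136 ] [0.5757 0.204  0.1412] [0.1369 0.1393 0.1402]
side boss 243 [0.557  0.1814 0.1302] [0.5437 0.1709 0.12  ] [0.5749 0.204  0.138 ] [0.1227 0.1307 0.1368]
top drive 115 [0.5632 0.188  0.1408] [0.5469 0.1717 0.1362] [0.5779 0.203  0.1458] [0.1388 0.1408 0.143 ]
top boss 76 [0.5628 0.1894 0.1269] [0.5468 0.1779 0.12  ] [0.5738 0.2046 0.1379] [0.1207 0.1247 0.1358]
```

View pics/w1.png

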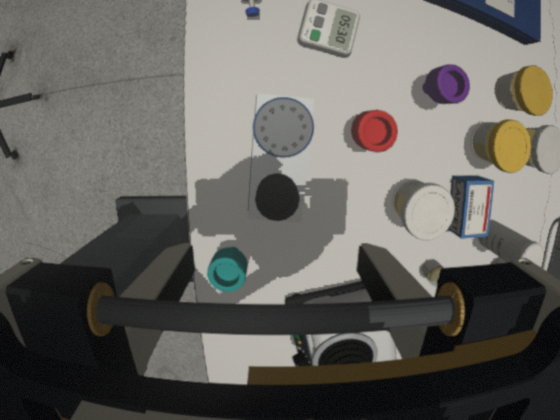

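The wrist view shows the black cup at (277,197) px in the stand with free space either side along x. Estimates agree on (0.477, 0.379), so I'll descend and grasp.

Emit:
drive_tool(moves=[[0,0,0,-0.01,-0.01,0.5,-1],[0,0,0,-0.01,-0.01,1,-1],[0,0,0,-0.01,-0.01,1,-1]])

```text
clock: 3.35
position: [0.4755, 0.3761, 0.1371]
tcp_rot: [-2.219, -2.221, 0.015]
wrist_force: [-0.9, 0.6, -0.5]
width: 0.0929
grasp_force: 0.0
```

Emit:
drive_tool(moves=[[0,0,0,0,0,0.35,-1],[0,0,0,0,0,0.6,-1],[0,0,0,0,0,0.74,-1],[0,0,0,0,0,0.74,-1]])

```text
clock: 3.75
position: [0.4778, 0.3778, 0.0697]
tcp_rot: [-2.221, -2.222, 0.002]
wrist_force: [1.0, -0.4, 0.2]
width: 0.093
grasp_force: 0.0
```

Emit:
drive_tool(moves=[[0,0,0,0,0,0,1],[0,0,0,0,0,0,1],[0,0,0,0,0,0,1],[0,0,0,0,0,0,1],[0,0,0,0,0,0,1]], force=45)

```text
clock: 4.25
position: [0.4778, 0.3779, 0.07]
tcp_rot: [2.221, 2.222, 0.001]
wrist_force: [-1.3, -0.4, -0.3]
width: 0.0576
grasp_force: 0.0
```

Emit:
drive_tool(moves=[[0,0,0,0,0,0,1],[0,0,0,0,0,0,1],[0,0,0,0,0,0,1],[0,0,0,0,0,0,1],[0,0,0,0,0,0,1]])

```text
clock: 4.75
position: [0.4779, 0.3778, 0.0698]
tcp_rot: [2.221, 2.222, 0.0]
wrist_force: [-0.2, 0.7, 1.2]
width: 0.0424
grasp_force: 45.0
```

Emit:
drive_tool(moves=[[0,0,0,0,0,-0.2,1],[0,0,0,0,0,-0.5,1],[0,0,0,0,0,-0.9,1],[0,0,0,0,0,-0.9,1]])

```text
clock: 5.15
position: [0.4791, 0.3788, 0.1651]
tcp_rot: [2.22, 2.221, 0.01]
wrist_force: [0.3, -0.1, -1.4]
width: 0.0427
grasp_force: 45.0
```

Emit:
drive_tool(moves=[[0,0,0,0,0,-0.3,1],[0,0,0,0,0,-0.6,1],[0,0,0,0,0,-0.8,1],[0,0,0,0,0,-0.8,1]])

```text
clock: 5.55
position: [0.4782, 0.3782, 0.2417]
tcp_rot: [2.221, 2.222, 0.005]
wrist_force: [-0.3, 0.2, -2.5]
width: 0.0426
grasp_force: 45.0
```

Run:
```python
from h import *
s=bot.sense();print(s["position"],R.from_rotvec(s["tcp_rot"]).as_matrix().round(3),s["wrist_force"])
for n in ("side","top","wrist"):
    c=imaging.capture(n); cv2.imwrite(f"pics/{n}2.png",c["img"])
    for q in ("cup_head","platform_head","drive_mouth"):
        for f,m in ((mark_of,"mark"),(look_for,"look")):
            for r in f(c,q)[:2]: print(n,m,q,round(r["conf"],2),w(c,r["position"]).round(4))
    if n=="side": 
        cv2.imwrite("pics/side2c.png",cv2.resize(c["img"][100:320,140:400],None,fx=2.6,fy=2.6,interpolation=cv2.INTER_CUBIC))
```

```text
[0.47824815 0.3782091  0.24174174] [[-0.     1.     0.003]
 [ 1.     0.     0.002]
 [ 0.002  0.003 -1.   ]] [-0.29168475  0.23809164 -2.49730132]
side mark cup_head 0.96 [0.5763 0.4514 0.027 ]
side mark cup_head 0.87 [0.4236 0.2915 0.0289]
side look cup_head 0.68 [0.5724 0.4397 0.0493]
side look cup_head 0.66 [0.6613 0.4976 0.0537]
side mark platform_head 0.95 [0.4792 0.4538 0.0355]
side look platform_head 0.85 [0.4788 0.4406 0.0665]
side mark drive_mouth 0.73 [0.5598 0.1862 0.1378]
side look drive_mouth 0.95 [0.5538 0.1771 0.1309]
top mark cup_head 0.58 [0.4213 0.2903 0.0322]
top mark cup_head 0.55 [0.667  0.5098 0.0298]
top look cup_head 0.59 [0.4248 0.2942 0.0658]
top look cup_head 0.54 [0.667  0.5095 0.0647]
top mark drive_mouth 0.45 [0.564  0.1904 0.1411]
top look drive_mouth 0.65 [0.5639 0.1899 0.1415]
wrist mark cup_head 0.71 [0.4771 0.3812 0.2116]
wrist mark cup_head 0.65 [0.6663 0.5053 0.0293]
wrist look cup_head 0.96 [0.6607 0.5061 0.0604]
wrist look cup_head 0.8 [0.5783 0.4446 0.0656]
wrist mark platform_head 0.7 [0.4834 0.4501 0.0404]
wrist look platform_head 0.91 [0.4858 0.4467 0.0695]
```

View pics/side2c.png

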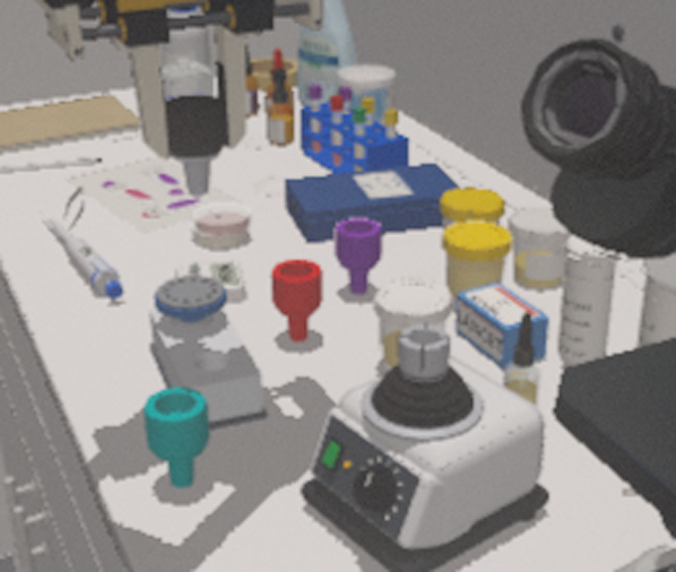

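The enlarged side view shows the black head held upright with the stub hanging free. The drive is at about (422,345) in the crop, and the platform head is undisturbed. Next I'll move over the drive.

Emit:
drive_tool(moves=[[0,0,0,-0.3,0.13,0,1],[0,0,0,-0.6,0.26,0,1],[0,0,0,-0.95,0.42,0,1],[0,0,0,-0.95,0.42,0,1]])

```text
clock: 7.0
position: [0.5211, 0.2798, 0.2398]
tcp_rot: [2.223, 2.218, -0.0]
wrist_force: [-0.8, 0.6, -2.1]
width: 0.0424
grasp_force: 45.0
```

Emit:
drive_tool(moves=[[0,0,0,-0.3,0.13,0,1],[0,0,0,-0.6,0.26,0,1],[0,0,0,-0.95,0.41,0,1],[0,0,0,-0.95,0.41,0,1],[0,0,0,-0.95,0.41,0,1]])

```text
clock: 7.5
position: [0.561, 0.1876, 0.2396]
tcp_rot: [-2.222, -2.22, -0.0]
wrist_force: [-0.7, 0.2, -1.6]
width: 0.0423
grasp_force: 45.0
```

Run:
```python
from h import *
s=bot.sense();print(s["position"],R.from_rotvec(s["tcp_rot"]).as_matrix().round(3),s["wrist_force"])
for n in ("side","wrist"):
    c=imaging.capture(n); cv2.imwrite(f"pics/{n}3.png",c["img"])
    np.savez(f"{n}3.npz",**{k:np.array(v) for k,v in c.items()})
    for q in ("cup_head","drive_mouth"):
        for f,m in ((mark_of,"mark"),(look_for,"look")):
            for r in f(c,q)[:5]:
                p=w(c,r["position"])
                if np.hypot(*(p[:2]-[.561,.188]))<.04: print(n,m,q,round(r["conf"],2),p.round(4))
    if n=="side":
        u,v=map(int,proj(c,[.561,.188,.165]));print(u,v)
        cv2.imwrite("pics/side3c.png",cv2.resize(c["img"][v-45:v+45,u-60:u+60],None,fx=6,fy=6,interpolation=cv2.INTER_CUBIC))
        P=cloud(c)
        for nm,z0,z1 in (("boss",.12,.138),("stub",.184,.206),("cup",.217,.25)):
            m=(np.hypot(P[...,0]-.561,P[...,1]-.188)<.03)&(P[...,2]>z0)&(P[...,2]<z1)
            Q=P[m]; print(nm,len(Q),Q.mean(0).round(4),Q.min(0).round(4),Q.max(0).round(4))
        print(np.array(c["cam_to_world"])[:3,3],c["camera_matrix"])
```

```text
[0.56096731 0.18762923 0.23964031] [[ 0.001  1.    -0.   ]
 [ 1.    -0.001  0.   ]
 [ 0.    -0.    -1.   ]] [-0.73299345  0.18768554 -1.63223719]
side mark cup_head 0.66 [0.5588 0.1915 0.2109]
side look cup_head 0.67 [0.5535 0.1733 0.2295]
side mark drive_mouth 0.95 [0.5585 0.1858 0.1381]
side look drive_mouth 0.64 [0.5558 0.1767 0.131 ]
303 215
boss 236 [0.5569 0.1816 0.13  ] [0.5438 0.171  0.1201] [0.5741 0.1999 0.138 ]
stub 132 [0.5559 0.1833 0.1952] [0.5486 0.1787 0.1842] [0.5666 0.1939 0.2058]
cup 813 [0.5594 0.1789 0.2362] [0.5323 0.1659 0.217 ] [0.5899 0.2089 0.25  ]
[ 0.26169105 -0.34561075  0.48940185] [[424.32858939   0.         277.90728042]
 [  0.         424.32858939 208.17312114]
 [  0.           0.           1.        ]]
wrist mark cup_head 0.85 [0.5614 0.1922 0.2108]
wrist look cup_head 0.86 [0.5571 0.1974 0.2417]
wrist mark drive_mouth 0.63 [0.559  0.1899 0.1428]
wrist look drive_mouth 0.95 [0.5594 0.1933 0.1398]
```

View pics/side3c.png

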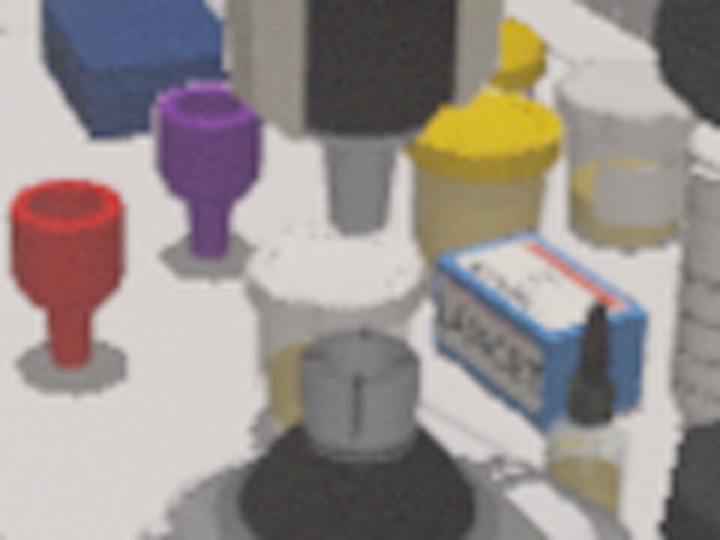

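View pics/wrist3.png

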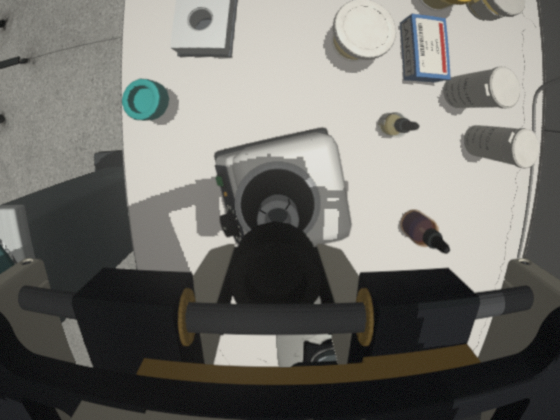

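The side crop shows the stub (359,185) almost exactly above the drive (361,390). The wrist view shows the drive's rim at about (277,205) px, partly under the cup. I'll fit circles of known radius to the depth points to get the offset within one camera.

```bash
cat > fit.py <<'E'
from h import *
from scipy.optimize import least_squares
def fit(P,z0,z1,rad,c0):
    m=(np.hypot(P[...,0]-c0[0],P[...,1]-c0[1])<.03)&(P[...,2]>z0)&(P[...,2]<z1)
    Q=P[m];r=rad(Q[:,2])
    s=least_squares(lambda c:np.hypot(Q[:,0]-c[0],Q[:,1]-c[1])-r,c0,loss="soft_l1",f_scale=.001)
    return s.x.round(4),len(Q),np.median(abs(s.fun)).round(4)
E
python3 - <<'E'
from fit import *
c=dict(np.load("side3.npz"));P=cloud(c)
tip=.2396-.030-.029
print("boss",fit(P,.122,.136,lambda z:0*z+.016,[.56,.187]))
print("stub",fit(P,tip+.003,tip+.026,lambda z:.008+(z-tip)*2.5/29,[.56,.187]))
cols=[]
# silhouette: predicted column of vertical axis through each candidate
for p in ([.5597,.187,.13],[.5597,.187,.195]): print(proj(c,p))
g=cv2.cvtColor(c["img"],cv2.COLOR_BGR2GRAY).astype(int)
d=c["depth"]
for z in (.186,.19,.195,.2,.127,.13,.133):
    u,v=proj(c,[.5597,.187,z]);v=int(round(v));row=d[v,int(u)-18:int(u)+19]
    near=np.where(abs(row-np.median(row[15:22]))<.02)[0]+int(u)-18
    print(z,v,round(u,2),near.min(),near.max(),(near.min()+near.max())/2)
c=imaging.capture("wrist");K=np.array(c["camera_matrix"]);d=c["depth"]
v,u=np.mgrid[:420,:560];dx,dy=u-K[0,2],v-K[1,2];r=np.hypot(dx,dy);t=np.tan(r/K[0,0])/np.maximum(r,1e-6)
P=np.stack([dx*t*d,-dy*t*d,-d,np.ones_like(d)],-1)@np.array(c["cam_to_world"]).T
P=P[...,:3];print("wrist boss", fit(P,.122,.137,lambda z:0*z+.016,[.56,.187]))
m=(abs(P[...,2]-.14)<.003)&(np.hypot(P[...,0]-.56,P[...,1]-.187)<.022);Q=P[m];print(len(Q),Q.min(0),Q.max(0))
m=(P[...,2]>.15)&(P[...,2]<.26)&(np.hypot(P[...,0]-.56,P[...,1]-.187)<.03);Q=P[m];print("cup",len(Q),Q.min(0),Q.max(0))
E
```

```text
boss (array([0.5603, 0.188 ]), 183, np.float64(0.0008))
stub (array([0.5595, 0.1897]), 135, np.float64(0.0004))
(np.float64(302.1914266128159), np.float64(234.73160379521468))
(np.float64(303.08075686644935), np.float64(199.53439360341733))
0.186 205 302.95 297 307 302.0
0.19 202 303.01 297 307 302.0
0.195 200 303.08 297 307 302.0
0.2 197 303.15 297 308 302.5
0.127 236 302.15 293 312 302.5
0.13 235 302.19 293 312 302.5
0.133 233 302.23 293 312 302.5
wrist boss (array([0.5611, 0.1889]), 215, np.float64(0.0003))
517 [0.54536381 0.18307314 0.1371179 ] [0.57742547 0.20457946 0.14213998]
cup 7722 [0.53178468 0.17477118 0.2142063 ] [0.5880929  0.21256153 0.25998119]
```

Emit:
drive_tool(moves=[[0,0,0,-0.015,0.005,0.1,1],[0,0,0,-0.015,0.005,0.25,1],[0,0,0,-0.015,0.005,0.35,1],[0,0,0,-0.015,0.005,0.35,1]])

```text
clock: 8.45
position: [0.5606, 0.1861, 0.202]
tcp_rot: [-2.22, -2.221, 0.005]
wrist_force: [-0.6, 0.2, -2.2]
width: 0.0424
grasp_force: 45.0
```

Emit:
drive_tool(moves=[[0,0,0,0,0,0.03,1],[0,0,0,0,0,0.06,1],[0,0,0,0,0,0.09,1],[0,0,0,0,0,0.09,1]])

```text
clock: 8.85
position: [0.5613, 0.1863, 0.1954]
tcp_rot: [-2.221, -2.222, 0.0]
wrist_force: [0.2, -0.1, -0.5]
width: 0.0425
grasp_force: 45.0
```

Emit:
drive_tool(moves=[[0,0,0,0,0,0.03,1],[0,0,0,0,0,0.06,1],[0,0,0,0,0,0.09,1],[0,0,0,0,0,0.09,1]])

```text
clock: 9.25
position: [0.5612, 0.1863, 0.186]
tcp_rot: [-2.221, -2.222, 0.001]
wrist_force: [0.3, 0.6, -1.6]
width: 0.0424
grasp_force: 45.0
```

Run:
```python
from fit import *
s=bot.sense();print(s["position"],s["wrist_force"],s["ft_torque"])
c=imaging.capture("side");P=cloud(c);z=s["position"][2]-.03
print("boss",fit(P,.122,.136,lambda z:0*z+.016,[.56,.187]))
print("stub",fit(P,.144,z-.002,lambda t:.008+(t-z+.029)*2.5/29,[.56,.187]))
u,v=map(int,proj(c,[.561,.188,.16]))
cv2.imwrite("pics/side4c.png",cv2.resize(c["img"][v-38:v+37,u-50:u+50],None,fx=7,fy=7,interpolation=cv2.INTER_CUBIC))
```

```text
[0.56117962 0.18628043 0.18603936] [ 0.33419335  0.61521145 -1.58913002] [-0.06483915  0.04116406  0.04896211]
boss (array([0.5604, 0.1883]), 145, np.float64(0.0004))
stub (array([0.5597, 0.1884]), 44, np.float64(0.0005))
```

View pics/side4c.png

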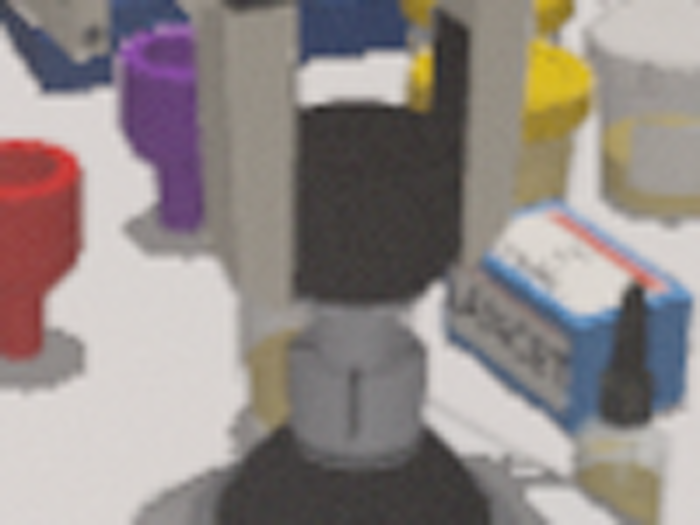

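The stub is inside the drive's bore. Its centre is at about (357,340) px against a boss centre of (357,390), with no side load. I'll lower further in small steps.

Emit:
drive_tool(moves=[[0,0,0,0,0,0.03,1],[0,0,0,0,0,0.06,1],[0,0,0,0,0,0.09,1],[0,0,0,0,0,0.09,1]])

```text
clock: 9.7
position: [0.5616, 0.1863, 0.1774]
tcp_rot: [2.221, 2.222, 0.0]
wrist_force: [3.1, 0.6, -1.3]
width: 0.0424
grasp_force: 45.0
```

Emit:
drive_tool(moves=[[0,0,0,0,0,0.02,1],[0,0,0,0,0,0.04,1],[0,0,0,0,0,0.04,1]])

```text
clock: 10.0
position: [0.5617, 0.1863, 0.1738]
tcp_rot: [2.221, 2.221, 0.001]
wrist_force: [4.7, -0.1, 1.7]
width: 0.0424
grasp_force: 45.0
```

Emit:
drive_tool(moves=[[0,0,0,0,0.005,0,1],[0,0,0,0,0.005,0,1]])

```text
clock: 10.2
position: [0.5619, 0.1863, 0.1737]
tcp_rot: [-2.221, -2.222, 0.0]
wrist_force: [3.3, 1.8, 0.8]
width: 0.0425
grasp_force: 45.0
```

Emit:
drive_tool(moves=[[0,0,0,0,0.005,0.02,1],[0,0,0,0,0.005,0.02,1],[0,0,0,0,0.005,0.02,1]])

```text
clock: 10.5
position: [0.5622, 0.1864, 0.1715]
tcp_rot: [-2.221, -2.222, 0.001]
wrist_force: [0.9, -0.4, 1.5]
width: 0.0424
grasp_force: 45.0
```

Emit:
drive_tool(moves=[[0,0,0,0,0.001,0.02,1],[0,0,0,0,0.001,0.02,1],[0,0,0,0,0.001,0.02,1]])

```text
clock: 10.8
position: [0.5623, 0.1864, 0.1698]
tcp_rot: [-2.221, -2.222, 0.0]
wrist_force: [-1.9, -0.6, 5.1]
width: 0.0424
grasp_force: 45.0
```

Emit:
drive_tool(moves=[[0,0,0,0,0,0.02,1],[0,0,0,0,0,0.02,1],[0,0,0,0,0,0.02,1]])

```text
clock: 11.1
position: [0.5623, 0.1864, 0.1683]
tcp_rot: [-2.221, -2.222, -0.0]
wrist_force: [-3.5, -1.6, 9.0]
width: 0.0423
grasp_force: 45.0
```

Emit:
drive_tool(moves=[[0,0,0,0,-0.003,0.02,1],[0,0,0,0,-0.003,0.02,1],[0,0,0,0,-0.003,0.02,1]])

```text
clock: 11.4
position: [0.5623, 0.1864, 0.1669]
tcp_rot: [2.221, 2.222, 0.002]
wrist_force: [-3.9, -1.6, 12.6]
width: 0.0426
grasp_force: 45.0
```

Emit:
drive_tool(moves=[[0,0,0,0,-0.002,0.015,1],[0,0,0,0,-0.002,0.015,1],[0,0,0,0,-0.002,0.015,1]])

```text
clock: 11.7
position: [0.5623, 0.1864, 0.1658]
tcp_rot: [2.22, 2.221, 0.002]
wrist_force: [-3.5, -1.8, 16.1]
width: 0.0424
grasp_force: 45.0
```

Emit:
drive_tool(moves=[[0,0,0,0,-0.003,0.012,1],[0,0,0,0,-0.003,0.012,1],[0,0,0,0,-0.003,0.012,1]])

```text
clock: 12.0
position: [0.5622, 0.1864, 0.165]
tcp_rot: [2.22, 2.221, 0.004]
wrist_force: [-2.9, -2.6, 18.8]
width: 0.0425
grasp_force: 45.0
```

Emit:
drive_tool(moves=[[0,0,0,0,0,0.008,1],[0,0,0,0,0,0.008,1],[0,0,0,0,0,0.008,1]])

```text
clock: 12.3
position: [0.5622, 0.1864, 0.1644]
tcp_rot: [2.22, 2.221, 0.004]
wrist_force: [-3.8, -1.5, 19.3]
width: 0.0424
grasp_force: 45.0
```

Run:
```python
from fit import *
for i in range(3):
    c=imaging.capture("side"); s=bot.sense();print(s["position"].round(4) if hasattr(s["position"],"round") else s["position"],s["wrist_force"])
P=cloud(c)
u,v=map(int,proj(c,[.561,.188,.14]))
cv2.imwrite("pics/side5c.png",cv2.resize(c["img"][v-38:v+37,u-50:u+50],None,fx=7,fy=7,interpolation=cv2.INTER_CUBIC))
```

```text
[0.5622 0.1864 0.1644] [-3.12325012 -1.74587939 18.60336347]
[0.5622 0.1864 0.1644] [-3.55092479 -2.32328739 19.39930234]
[0.5623 0.1864 0.1644] [-3.43286191 -3.40248794 19.231506  ]
```

View pics/side5c.png

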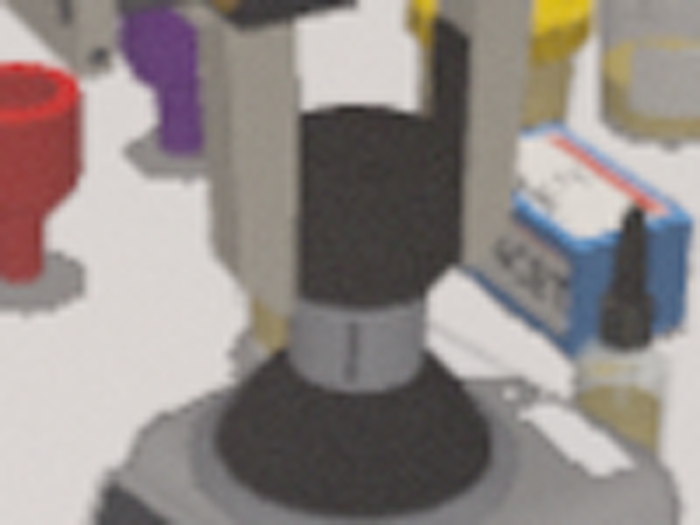

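Emit:
drive_tool(moves=[[0,0,0,0,-0.001,0.008,1],[0,0,0,0,-0.001,0.008,1],[0,0,0,0,-0.001,0.008,1]])

```text
clock: 12.75
position: [0.5623, 0.1864, 0.1639]
tcp_rot: [2.22, 2.221, 0.004]
wrist_force: [-2.9, -1.5, 21.5]
width: 0.0425
grasp_force: 45.0
```

Emit:
drive_tool(moves=[[0,0,0,0,0,0.006,1],[0,0,0,0,0,0.006,1],[0,0,0,0,0,0.006,1]])

```text
clock: 13.05
position: [0.5622, 0.1865, 0.1635]
tcp_rot: [2.22, 2.221, 0.004]
wrist_force: [-5.0, -2.8, 23.6]
width: 0.0422
grasp_force: 45.0
```

Emit:
drive_tool(moves=[[0,0,0,0,0,0.003,1],[0,0,0,0,0,0.003,1],[0,0,0,0,0,0.003,1]])

```text
clock: 13.35
position: [0.5623, 0.1865, 0.1632]
tcp_rot: [2.22, 2.221, 0.004]
wrist_force: [-4.4, -3.0, 23.6]
width: 0.0424
grasp_force: 45.0
```

Emit:
drive_tool(moves=[[0,0,0,0,-0.002,-0.02,1],[0,0,0,0,-0.002,-0.04,1],[0,0,0,0,-0.002,-0.04,1],[0,0,0,0,-0.002,-0.04,1]])

```text
clock: 13.75
position: [0.5621, 0.1864, 0.166]
tcp_rot: [2.22, 2.221, 0.004]
wrist_force: [1.4, -2.1, 12.6]
width: 0.0425
grasp_force: 45.0
```

Emit:
drive_tool(moves=[[0,0,0,0,0,-0.01,1],[0,0,0,0,0,-0.02,1],[0,0,0,0,0,-0.025,1],[0,0,0,0,0,-0.025,1]])

```text
clock: 14.15
position: [0.562, 0.1864, 0.1678]
tcp_rot: [2.22, 2.221, 0.003]
wrist_force: [5.8, 0.6, 6.2]
width: 0.0425
grasp_force: 45.0
```

Emit:
drive_tool(moves=[[0,0,0,0,0.004,-0.01,1],[0,0,0,0,0.004,-0.02,1],[0,0,0,0,0.004,-0.02,1]])

```text
clock: 14.45
position: [0.5621, 0.1864, 0.169]
tcp_rot: [2.221, 2.222, 0.001]
wrist_force: [4.9, 0.3, 1.3]
width: 0.0425
grasp_force: 45.0
```

Emit:
drive_tool(moves=[[0,0,0,0,0.002,-0.01,1],[0,0,0,0,0.002,-0.01,1],[0,0,0,0,0.002,-0.01,1]])

```text
clock: 14.75
position: [0.5621, 0.1863, 0.1696]
tcp_rot: [2.221, 2.222, 0.0]
wrist_force: [4.9, 0.3, -1.3]
width: 0.0426
grasp_force: 45.0
```

Emit:
drive_tool(moves=[[0,0,0,0,0.003,-0.01,1],[0,0,0,0,0.003,-0.01,1],[0,0,0,0,0.003,-0.01,1]])

```text
clock: 15.05
position: [0.5621, 0.1863, 0.1704]
tcp_rot: [-2.221, -2.222, 0.001]
wrist_force: [4.0, 0.9, -4.3]
width: 0.0428
grasp_force: 45.0
```

Emit:
drive_tool(moves=[[0,0,0,0,0.002,-0.007,1],[0,0,0,0,0.002,-0.007,1],[0,0,0,0,0.002,-0.007,1]])

```text
clock: 15.35
position: [0.5622, 0.1863, 0.1712]
tcp_rot: [-2.22, -2.222, 0.001]
wrist_force: [1.8, 0.4, -6.9]
width: 0.0425
grasp_force: 45.0
```

Emit:
drive_tool(moves=[[0,0,0,0,0.001,-0.003,1],[0,0,0,0,0.001,-0.003,1],[0,0,0,0,0.001,-0.003,1]])

```text
clock: 15.65
position: [0.5622, 0.1863, 0.1716]
tcp_rot: [-2.22, -2.222, 0.001]
wrist_force: [0.5, 0.3, -9.1]
width: 0.0425
grasp_force: 45.0
```

Run:
```python
from fit import *
c=imaging.capture("side"); s=bot.sense();print(s["position"],s["wrist_force"])
u,v=map(int,proj(c,[.561,.188,.14]))
cv2.imwrite("pics/side6c.png",cv2.resize(c["img"][v-38:v+37,u-50:u+50],None,fx=7,fy=7,interpolation=cv2.INTER_CUBIC))
```

```text
[0.56229005 0.18630867 0.17163332] [ 0.33648077  0.47151365 -9.23250517]
```

View pics/side6c.png

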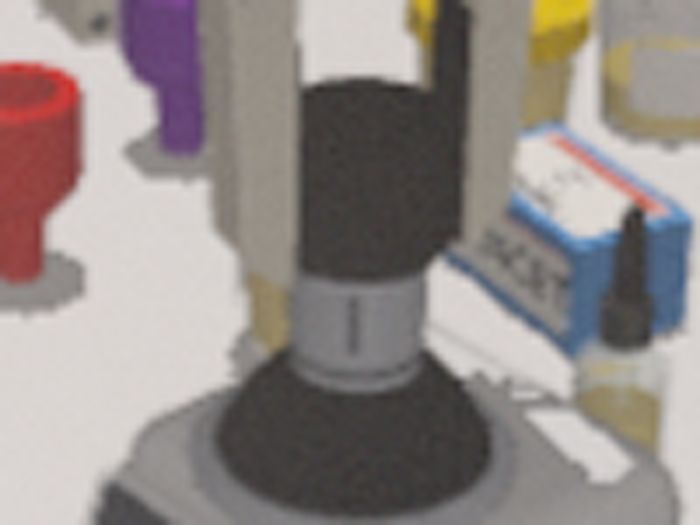

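The side view shows the collar still flush on the boss at (357,285) px, with the drive lifted alongside it by about 1.9 mm, so the taper holds. Now I'll ease back to neutral and release.

Emit:
drive_tool(moves=[[0,0,0,0,0,0.01,1],[0,0,0,0,0,0.02,1],[0,0,0,0,0,0.027,1],[0,0,0,0,0,0.027,1]])

```text
clock: 16.1
position: [0.5624, 0.1863, 0.1696]
tcp_rot: [-2.221, -2.222, 0.0]
wrist_force: [-6.2, -0.9, -1.2]
width: 0.0421
grasp_force: 45.0
```

Emit:
drive_tool(moves=[[0,0,0,0,0,0,0],[0,0,0,0,0,0,-0.5],[0,0,0,0,0,0,-1],[0,0,0,0,0,0,-1],[0,0,0,0,0,0,-1]])

```text
clock: 16.6
position: [0.5627, 0.1864, 0.1694]
tcp_rot: [2.221, 2.222, 0.001]
wrist_force: [1.1, 0.0, -0.3]
width: 0.074
grasp_force: 0.0
```

Emit:
drive_tool(moves=[[0,0,0,0,0,0,-1],[0,0,0,0,0,0,-1],[0,0,0,0,0,0,-1],[0,0,0,0,0,0,-1]])

```text
clock: 17.0
position: [0.5625, 0.1863, 0.1692]
tcp_rot: [-2.221, -2.222, 0.0]
wrist_force: [-0.2, -0.6, 0.8]
width: 0.093
grasp_force: 0.0
```

Emit:
drive_tool(moves=[[0,0,0,0,0,-0.2,-1],[0,0,0,0,0,-0.5,-1],[0,0,0,0,0,-0.9,-1],[0,0,0,0,0,-0.9,-1],[0,0,0,0,0,-0.9,-1]])

```text
clock: 17.5
position: [0.5628, 0.1864, 0.2599]
tcp_rot: [2.22, 2.221, 0.002]
wrist_force: [-0.4, 0.3, 0.1]
width: 0.0929
grasp_force: 0.0
```

Run:
```python
from fit import *
c=imaging.capture("side");P=cloud(c)
print("boss",fit(P,.122,.136,lambda z:0*z+.016,[.56,.187]))
print("cup",fit(P,.15,.175,lambda z:0*z+.022,[.56,.187]))
m=(np.hypot(P[...,0]-.56,P[...,1]-.187)<.03)&(P[...,2]>.12);print(P[m][:,2].max())
for q in ("cup_head","platform_head"):
    for r in mark_of(c,q)[:5]: print(q,round(r["conf"],2),w(c,r["position"]).round(4))
u,v=map(int,proj(c,[.561,.188,.14]))
cv2.imwrite("pics/side7c.png",cv2.resize(c["img"][v-60:v+40,u-110:u+50],None,fx=5,fy=5,interpolation=cv2.INTER_CUBIC))
```

```text
boss (array([0.5606, 0.1884]), 148, np.float64(0.0004))
cup (array([0.5606, 0.1885]), 447, np.float64(0.0008))
0.43203756153227657
cup_head 0.89 [0.5778 0.4488 0.0304]
cup_head 0.72 [0.4291 0.2913 0.0333]
cup_head 0.64 [0.6674 0.5047 0.0281]
cup_head 0.57 [0.5625 0.1871 0.1423]
platform_head 0.92 [0.48   0.4522 0.0378]
```

View pics/side7c.png

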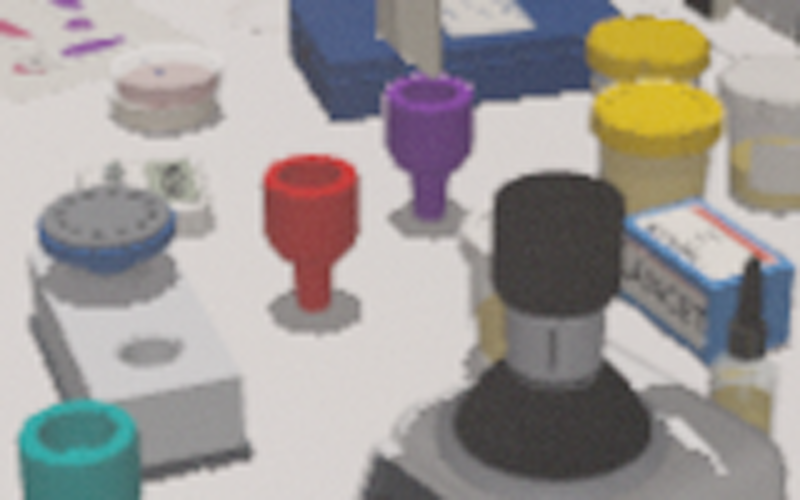

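The cup head stands upright and home on the drive at (557,250) px, coaxial within 0.1 mm. The gripper is clear and the platform head is still in the stand.

```bash
python3 -c "
from bench import bot
print(bot.hand_in())"
```

```text
the job is handed in; nothing more can be done
None
```

I fitted the cup head to the mixer, pressed it home at about 25 N, lifted the drive about 1.9 mm to prove the taper holds, and released it still home; the job is handed in, but no verdict came back.

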